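Close the test coupler with the plug that fits

ROBOT

A 6-joint arm with a two-finger parallel gripper is mounted at the origin on a cart in front of the work surface, level with it; the furniture and walls round the work are solid. World frame = base frame: x ahead of the robot, y to its left, z up, the work surface at z = 0. Lengths are in m, angles in rad, forces in N, time in s.
With the tool pointing down it reaches from about 0.35 to 0.85 m from the base axis. Payload 8.1 kg.
Tool frame: the origin (TCP) lies at the centre of the arm's flange, where the gripper is bolted on; the fingertips stand 186 mm ahead of it and the grasp point (between the pads) lies 167 mm ahead of it; z points along the fingers, y is the line along which they close (so a half turn about z gives the same grasp; the last joint's range is limited). The gripper opens to 93 mm and grips with 3 to 60 N. Pads are 15 mm wide; open, the fingers measure 128 mm over their backs; the gripper's body (75 mm by 188 mm) begins 65 mm behind the grasp point.
Start: joints at [-1.212, 0.13, 1.488, -0, 1.523, -0.085], TCP at [0.258, -0.542, 0.405] pointing down, gripper open.
Joint ranges: [-2.96, 2.96], [-0.89, 2.26], [0.02, 2.5], [-1.34, 4.48], [0, 2.73], [-2.66, 2.66]. Speed limits (rad/s): [2.39, 2.39, 2.79, 3.14, 3.14, 3.14].

INTERFACE

Orientations are given as a rotation vector (axis times angle).
In Python, from plant import robot gives the robot as it stands.
- The arm moves only by the tool apply_moves, never from a script. Its argument "series" is a list of rows, each a list of 2 entries, a list of its own where there are three numbers: the shift along the tool's x, y, z in mm, then the turn, a rotation vector about the tool's x, y, z in rad. A call has 1 to 12 rows; each row shifts and turns the commanded pose from where the row before left it, along the tool's axes as they then stand; what a row does not reach is not made up. A row lasts 1/12 s, in which the tool goes at most 41.7 mm and 7.16 degrees, less where a joint would pass 70% of its speed; a pose out of reach is approached as far as the arm can. A call is refused whole if a number of a shift passes 41.7 or a number of a turn 0.125, either way. A call with a gripper value outside its range is refused whole. "claw" is the opening, from 0 (shut) to 1 (fully open), set as the call begins (left out, the last holds). The fingers move at their own pace and stop on an object; "newtons" is the grip in N (left out, the last holds). Time passes only in rows, so rows that do not move let the fingers close. It gives the time, the measured TCP pose, the force, the opening and the grip force at its end, in the units of the state.
- robot.read_state(): the state, without advancing time (a new reading comes with each control period).
- robot.read_camera(name): name is "scene" or "side" or "wrist"; returns (picture, depth): 480x640x3 uint8, blue, green, red; 480x640 float32, m along the optical axis (not along the pixel's ray), 0 where there is no reading.
- robot.calibration(name): a dict with "fx", "fy", "cx", "cy" (pixels), "D" ([k1, k2, p1, p2, k3] as OpenCV has them; the pictures are not rectified), "extrinsics" (4x4, takes a point from world to camera coordinates). Camera axes: x right, y down, z forward; pixel columns grow to the right and rows downward; lengths in m; the calibration is good to about 2 mm. A picture is of the moment at which its call begins: read the wrist's pose just before it. calibration takes no time and is no camera call; for the wrist camera it gives the pose at the moment of the call.
- robot.close_job(): hands the job in; it is judged then, once.
The state is a dict: "t": time; "q": joint angles; "dq": joint speeds; "joint_torque": joint torques, N m; "tool_pos": TCP position; "orientation": TCP orientation; "force": force on the tool from outside, world axes, zero at the start; "wrist_torque": the same for the moment, N m; "opening": finger opening in m; "gripper_force": force on a finger pad.
Only numpy, scipy, OpenCV 4.12 (cv2) and the standard library are available. Lean on these libraries where they do the work, as an engineer would, in place of code of your own. Each camera call takes 0.05 s, during which the arm holds its last target. There are 200 camera calls.

TASK

Two metal dust plugs of different size hang by their necks on two forked hooks. Lift the smaller one, which fits the upright coupler, up over the hook's upturned tips and off the hook, set it upright and fully home in the coupler's mouth, then swing the coupler's two cam arms down together until both lie right down along its body. Leave the larger plug hanging and do not disturb the other things on the bench.

Things in the scene. Friction and masses are not known exactly. Their poses are not given: they have to be found in the camera images.
- plug_small: The plug to use: loose, plain aluminium, round, 56 mm tall, about 0.12 kg. Origin at the centre of its underside, z up. From the bottom up: foot flange 28 mm in diameter from 0 to 8 mm (bottom edge chamfered 4 mm); neck 20 mm in diameter from 8 to 30 mm; collar 40 mm in diameter from 30 to 36 mm; round grip knob 20 mm in diameter from 36 to 56 mm. It hangs on hook_a.
- plug_small_collar (a point): Centre of the underside of the small plug's collar, 30 mm above the plug's underside; it meets the coupler's rim when the plug is home.
- plug_small_knob (a point): Middle of the small plug's grip knob, on its axis, 48 mm above the plug's underside.
- plug_large: The other plug, to be left hanging on hook_b: same shape, height and material, but foot flange 38 mm, neck 20 mm, collar 52 mm and knob 26 mm in diameter; too big for the coupler. Origin at the centre of its underside.
- hook_a: Fixed forked hook that holds the small plug. Origin on the bare worktop straight below the hanging place; heights are above it. From a post 14 mm thick (top 113 mm high, at x = +36 mm) two 6 mm round prongs run level towards its own -x, axes at y = +-14.5 mm, tops 113 mm high, open at the end, x = -39 mm, where each turns up to a tip 118 mm high. Base plate 8 mm thick, x = -24 to 60 mm, y = +-26 mm.
- hook_a_seat (a point): Level with the tops of hook_a's prongs, over its origin: the collar rests here, neck between the prongs. The foot flange is wider than the 23 mm gap, so the plug cannot leave straight up: raise it more than 5 and less than 16 mm (best 10), draw it at least 55 mm towards the hook's -x, then go up. Axes as the hook's.
- hook_b: The second hook, identical to hook_a, holding the large plug. One hook stands at the front of the bench, the other behind it; which is which varies. Both stand on the bare worktop, 2.5 mm below the mat's top (z = 0).
- coupler: Fixed groove coupler, mouth up, on a steel stub and a base plate 84 x 64 x 10 mm. Origin on the bench under its axis. Aluminium body 40 mm in outer diameter, 70 to 120 mm above the bench; bore 32 mm in diameter, 44 mm deep. A cam arm is pivoted at y = +24 mm (cam_arm_a) and at y = -24 mm (cam_arm_b), 109 mm above the bench; both swing in its y-z plane, between small ears reaching to y = +-26 mm.
- coupler_mouth (a point): Centre of the coupler's top rim, 120 mm above the bench; axes as the coupler's. With the arms down their cams stand into the bore, so the plug must go in first.
- cam_arm_a (a joint): Cam arm on the coupler's +y side, rad: 0 = fully open, pointing outward and 0.35 above level; 0.35 = level; grows as the arm swings down; 1.92 (end stop) = straight down along the body, locked. Steel, 12 mm wide, 8 mm thick, 58 mm from pivot to end; when down its outer face is 29.5 mm from the coupler's axis. Stiff: stays where left, turns at about 0.05 N m.
- cam_arm_b (a joint): The same for the cam arm on the coupler's -y side, mirrored.
- cam_arm_a_tip (a point): Point on cam_arm_a 45 mm from its pivot, in the pull ring at its end.
- cam_arm_b_tip (a point): Point on cam_arm_b 45 mm from its pivot, in the pull ring at its end.
- oil_bottle: Bystander: small oil bottle with a red nozzle, 41 mm across, 128 mm tall, standing between the coupler and the hooks. Origin at its underside.
- torch: Bystander: black pocket torch standing on its head, 29 mm across, 114 mm tall, behind the hooks. Origin at its underside.
- setting_block: Bystander: ground steel block 52 x 59 x 22 mm. Origin at its underside.
- ring_steel: Bystander: steel ring 36 mm across, 12 mm tall, lying beside hook_a. Origin at its underside.
- bush_long: Bystander: long bush 26 mm across, 45 mm tall, standing beside hook_b. Origin at its underside.
- plug_gauge: Bystander: plug gauge lying flat, 22 x 122 x 15 mm, by the feeder bowl. Origin at its underside. Solid equipment to its left and behind, to be gone round: bowl and slides up to 0.35 m high within x 0.39 to 0.80, y 0.05 to 0.47 m; a column 0.7 m high at x 0.42 to 0.55, y 0.39 to 0.75 m, with a bar reaching to y = 0.2 m at 0.55 m and higher.
- bush_flanged: Bystander: flanged steel bush 30 mm across, 28 mm tall. Origin at its underside.
There are look-alikes about, which are no part of the job. What is shaped like the plug_small but blue or orange is not meant.

How it is judged:
By the outcome, as a careful person would: the job done as asked, in the order asked, and still so for the second after the job is handed in, with the robot touching nothing.
It also fails if it takes over 59 s, if anything falls off the work surface, if the arm or the gripper's body presses on something with over 40 N, if the wrist force passes 120 N, or if a joint passes its speed limit or range.

## Working session

There is one attempt and no reset: what is moved stays moved. The work goes in short steps, Python scripts to look and compute and a tool call to move; the robot and the scene stay as the last step left them, time stands still between calls to the robot, and variables do not carry over. Pictures are saved under pics/ and viewed, at most 10 in all, crops included, and the job is handed in when it is done.

Besides the shell and the picture viewer there is one more tool, called after "Request:" in YAML: its name, and indented under it one key for each argument. apply_moves: Moves the arm, as the interface text tells. Its arguments: {"type":"object","properties":{"series":{"type":"array"},"claw":{"type":"number"},"newtons":{"type":"number"}},"required":["series"]}

```bash
ls; mkdir -p pics
cat > h.py <<'E'
import numpy as np,cv2
from plant import robot
from scipy.spatial.transform import Rotation as R
def snap(n,save=None):
    c=robot.calibration(n); im,d=robot.read_camera(n)
    if save: cv2.imwrite('pics/'+save+'.png',im); np.savez('pics/'+save+'.npz',im=im,d=d,**{k:np.array(v) for k,v in c.items()})
    return c,im,d
def load(s):
    z=np.load('pics/'+s+'.npz'); return z,z['im'],z['d']
def K(c): return np.array([[c['fx'],0,c['cx']],[0,c['fy'],c['cy']],[0,0,1.]])
def ray(c,u,v):
    p=cv2.undistortPoints(np.array([[[u,v]]],float),K(c),np.array(c['D'],float))[0,0]
    E=np.array(c['extrinsics']); Rt=E[:3,:3].T
    return -Rt@E[:3,3], Rt@np.array([p[0],p[1],1.])
def onz(c,u,v,z):
    o,r=ray(c,u,v); return o+r*(z-o[2])/r[2]
def dep(c,d,u,v):
    o,r=ray(c,u,v); return o+r*float(d[int(round(v)),int(round(u))])
def cloud(c,d):
    v,u=np.mgrid[0:480,0:640]
    p=cv2.undistortPoints(np.stack([u,v],-1).reshape(-1,1,2).astype(float),K(c),np.array(c['D'],float)).reshape(480,640,2)
    P=np.dstack([p,np.ones((480,640))])*d[...,None]
    E=np.array(c['extrinsics']); W=(P-E[:3,3])@E[:3,:3]
    W[d==0]=np.nan; return W
def proj(c,P):
    E=np.array(c['extrinsics']); rv=cv2.Rodrigues(E[:3,:3])[0]
    return cv2.projectPoints(np.array(P,float).reshape(-1,1,3),rv,E[:3,3],K(c),np.array(c['D'],float))[0][:,0]
E
python3 - <<'E'
from h import *
s=robot.read_state(); print({k:np.round(v,3) for k,v in s.items()})
for n in('scene','side'):
    c,im,d=snap(n,n+'0'); E=np.array(c['extrinsics']); print(n,-E[:3,:3].T@E[:3,3],E[2,:3],c['fx'])
print(R.from_rotvec(s['orientation']).as_matrix().round(3))
E
```

```text
pics
{'t': np.float64(0.0), 'q': array([-1.212,  0.131,  1.489, -0.   ,  1.523, -0.085]), 'dq': array([-0.   ,  0.   ,  0.001, -0.   ,  0.   ,  0.001]), 'joint_torque': array([ 1.0000e-03, -5.5983e+01, -4.9176e+01,  7.7000e-02,  3.5000e-02,
       -0.0000e+00]), 'tool_pos': array([ 0.258, -0.542,  0.404]), 'orientation': array([-3.063, -0.691,  0.   ]), 'force': array([-1.07 , -0.638,  0.318]), 'wrist_torque': array([ 0.012,  0.049, -0.062]), 'gripper_force': np.float64(0.0), 'opening': np.float64(0.093)}
scene [0.24730322 0.54134139 0.65691801] [ 0.33969445 -0.73774524 -0.58338636] 467.00802709182466
side [ 0.32380666 -0.74040826  0.63091195] [ 0.29182431  0.7365453  -0.61019636] 457.2274317013734
[[ 0.903  0.429 -0.001]
 [ 0.429 -0.903  0.002]
 [ 0.    -0.002 -1.   ]]
```

View pics/scene0.png

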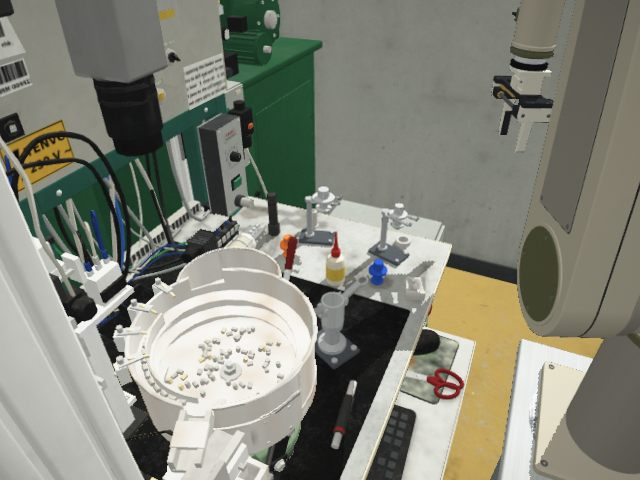

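View pics/side0.png

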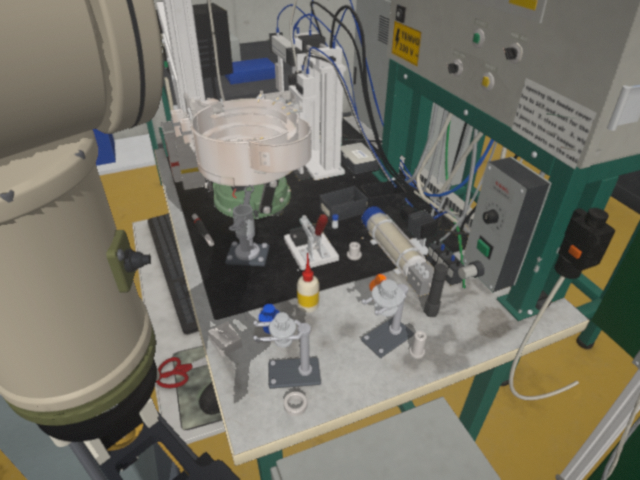

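The scene view shows two hooks with aluminium plugs: front at (398,212) and rear at (320,195). In the side view they are at (282,325) and (388,290). There is a blue look-alike at (377,272) and an orange one at (288,242). The ring is beside the front hook, so that should be hook_a. I'll confirm by measuring sizes and taking one crop.

Run:
```python
from h import *
c,im,d=load('side0')
cv2.imwrite('pics/crop1.png',cv2.resize(im[215:425,200:480],None,fx=2.8,fy=2.8,interpolation=cv2.INTER_CUBIC))
for s in('side0','scene0'):
    c,im,d=load(s); W=cloud(c,d)
    m=(W[...,0]>.2)&(W[...,0]<1.1)&(W[...,1]>-.6)&(W[...,1]<.1)&(W[...,2]>.112)&(W[...,2]<.15)
    n,l,st,ce=cv2.connectedComponentsWithStats(m.astype(np.uint8))
    for i in range(1,n):
        if st[i,4]>25:
            P=W[l==i]; print(s,st[i],P.min(0).round(3),P.max(0).round(3),np.median(P,0).round(3))
```

```text
side0 [453 139  12  32 161] [ 0.962 -0.021  0.112] [1.031 0.066 0.15 ] [1.001 0.03  0.132]
side0 [429 140  11  17  90] [0.958 0.067 0.113] [0.972 0.089 0.15 ] [0.965 0.077 0.128]
side0 [379 146   8  14  40] [0.821 0.093 0.113] [0.843 0.099 0.15 ] [0.829 0.097 0.133]
side0 [469 162  13  22 113] [ 0.961 -0.068  0.112] [ 0.997 -0.041  0.15 ] [ 0.97  -0.057  0.135]
side0 [229 171  52  60 796] [ 0.428 -0.067  0.112] [0.578 0.1   0.15 ] [0.499 0.072 0.123]
side0 [317 215  11  14 114] [ 0.587 -0.111  0.112] [ 0.605 -0.089  0.143] [ 0.594 -0.105  0.133]
side0 [ 468  222   92   48 1608] [ 0.827 -0.35   0.112] [ 0.931 -0.225  0.15 ] [ 0.848 -0.318  0.132]
side0 [549 277  15  21  99] [ 0.866 -0.408  0.112] [ 0.884 -0.4    0.147] [ 0.875 -0.405  0.128]
side0 [371 279  35  30 728] [ 0.596 -0.331  0.112] [ 0.662 -0.278  0.139] [ 0.617 -0.312  0.118]
side0 [269 312  28  27 530] [ 0.427 -0.327  0.112] [ 0.466 -0.289  0.139] [ 0.445 -0.313  0.118]
scene0 [245 148   9  15  43] [ 0.865 -0.407  0.113] [ 0.886 -0.394  0.149] [ 0.873 -0.402  0.133]
scene0 [186 155  17  16 193] [ 0.965 -0.323  0.112] [ 1.0
[... 777 characters left out ...]
] [ 1.008 -0.035  0.15 ] [ 0.985 -0.043  0.13 ]
scene0 [127 206  10  14  48] [ 0.958 -0.064  0.113] [ 0.969 -0.053  0.148] [ 0.963 -0.058  0.13 ]
scene0 [110 215   6  21  66] [ 0.961 -0.013  0.112] [0.973 0.005 0.149] [ 0.967 -0.005  0.126]
scene0 [ 60 228  12  17  66] [1.017 0.062 0.113] [1.028 0.07  0.15 ] [1.022 0.067 0.134]
scene0 [287 237  11  20 168] [ 0.584 -0.107  0.112] [ 0.603 -0.078  0.144] [ 0.591 -0.091  0.129]
scene0 [ 75 239   9  21  97] [0.954 0.078 0.113] [0.972 0.093 0.15 ] [0.962 0.086 0.133]
scene0 [314 276  55  39 570] [ 0.425 -0.063  0.112] [0.487 0.047 0.131] [ 0.458 -0.003  0.12 ]
scene0 [252 305  26  11  66] [0.52  0.094 0.146] [0.565 0.1   0.15 ] [0.539 0.097 0.148]
```

View pics/crop1.png

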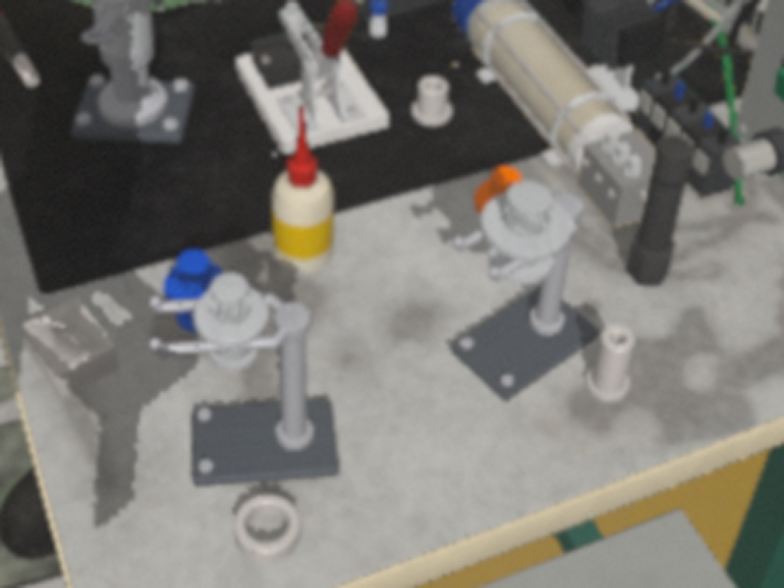

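The front plug's collar measures about 39–40 mm (x 0.427–0.466) and has the ring beside it. The rear plug is wider, at about 52 mm or more, and has the bush beside it. So the front plug is plug_small on hook_a, with the open prong ends at crop (155,302) and (155,345) and the post at (293,320). Next I'll measure the hook direction and the coupler.

Run:
```python
from h import *
for s in('side0','scene0'):
    c,im,d=load(s); W=cloud(c,d)
    def box(x0,x1,y0,y1,z0,z1): return (W[...,0]>x0)&(W[...,0]<x1)&(W[...,1]>y0)&(W[...,1]<y1)&(W[...,2]>z0)&(W[...,2]<z1)
    print(s)
    for nm,b in dict(knobtop=(.40,.5,-.36,-.25,.131,.142),prong=(.38,.52,-.38,-.24,.098,.113),rear=(.58,.68,-.36,-.25,.131,.142),
       couptop=(.36,.56,-.12,.06,.105,.135),coupbody=(.36,.54,-.1,.045,.075,.1),base=(.36,.54,-.1,.045,.006,.013),hookbase=(.35,.55,-.4,-.2,.003,.009)).items():
        m=box(*b); P=W[m]
        if len(P)<5: print(nm,len(P)); continue
        r=cv2.minAreaRect((P[:,:2]*1000).astype(np.float32))
        print(nm,len(P),P.min(0).round(3),P.max(0).round(3),'mid',((P.min(0)+P.max(0))/2).round(3),'rect',[np.round(q,1) for q in r])
    m=box(.3,.9,0.0,.6,.16,.6); P=W[m]; print('bowl',P.min(0),P[P[:,0]<.5].min(0))
    m=box(.38,.52,-.12,.06,.105,.135); np.set_printoptions(suppress=True)
    P=W[m]; print(P[::max(1,len(P)//40)].round(3).tolist())
```

```text
side0
knobtop 152 [ 0.436 -0.317  0.131] [ 0.457 -0.296  0.139] mid [ 0.447 -0.306  0.135] rect [array([ 447.1, -307.3]), array([19.8, 19.9]), np.float64(25.9)]
prong 396 [ 0.402 -0.33   0.098] [ 0.487 -0.28   0.113] mid [ 0.445 -0.305  0.105] rect [array([ 446. , -307.2]), array([36.6, 83.2]), np.float64(72.2)]
rear 198 [ 0.609 -0.319  0.131] [ 0.635 -0.291  0.139] mid [ 0.622 -0.305  0.135] rect [array([ 622.9, -304.7]), array([26.5, 26.1]), np.float64(35.9)]
couptop 457 [ 0.428 -0.067  0.105] [0.506 0.06  0.13 ] mid [ 0.467 -0.004  0.118] rect [array([466.6,  -1.9]), array([140.9,  38.5]), np.float64(71.2)]
coupbody 148 [ 0.449 -0.023  0.075] [0.489 0.022 0.1  ] mid [ 0.469 -0.     0.087] rect [array([468.6,   1.9]), array([38. , 37.6]), np.float64(28.8)]
base 404 [ 0.42  -0.041  0.006] [0.519 0.044 0.013] mid [0.469 0.002 0.01 ] rect [array([468.7,   2.9]), array([65.2, 83.6]), np.float64(64.4)]
hookbase 1399 [ 0.35  -0.384  0.003] [ 0.506 -0.201  0.009] mid [ 0.428 -0.293  0.006] rect [array([ 436.4, -277.4]), array([104.1, 200.2]), np.float64(26.5)]
bowl [3.88099928e-01 7.21930
[... 2454 characters left out ...]
1, 0.12], [0.482, -0.002, 0.119], [0.456, -0.015, 0.118], [0.474, -0.009, 0.114], [0.447, -0.022, 0.113], [0.463, -0.011, 0.113], [0.479, -0.005, 0.11], [0.449, -0.008, 0.119], [0.471, -0.011, 0.106], [0.48, 0.016, 0.123], [0.449, 0.001, 0.122], [0.45, 0.004, 0.122], [0.447, 0.002, 0.119], [0.449, -0.008, 0.108], [0.447, 0.011, 0.122], [0.454, 0.017, 0.122], [0.47, 0.025, 0.121], [0.447, 0.007, 0.114], [0.463, 0.024, 0.121], [0.483, 0.036, 0.121], [0.457, 0.022, 0.119], [0.476, 0.033, 0.119], [0.451, 0.019, 0.116], [0.468, 0.033, 0.12], [0.447, 0.01, 0.107], [0.463, 0.025, 0.112], [0.476, 0.039, 0.118], [0.454, 0.021, 0.11], [0.465, 0.028, 0.11], [0.473, 0.034, 0.109], [0.475, 0.034, 0.107]]
```

Run:
```python
from h import *
C=np.array([.468,.003])
for s in('side0','scene0'):
    c,im,d=load(s); W=cloud(c,d).reshape(-1,3); W=W[np.isfinite(W[:,0])]
    # arm direction from points in z .108-.135 with radius 30..85
    q=W[:,:2]-C; r=np.linalg.norm(q,axis=1); m=(W[:,2]>.108)&(W[:,2]<.14)&(r>.03)&(r<.08)
    a=np.degrees(np.arctan2(q[m,1],q[m,0])); 
    print(s,'arm ang',[(np.median(a[k]).round(1),k.sum(),W[m][k].mean(0).round(3)) for k in((a>30)&(a<100),(a<-80)&(a>-150))])
    for th in(60,64.5,68,45,30,0,-20):
        e=np.array([np.cos(np.radians(th)),np.sin(np.radians(th))]); n=np.array([-e[1],e[0]])
        k=(W[:,2]>.15)&(W[:,2]<.4)&(r<.25); Q=q[k]; l=abs(Q@e); t=abs(Q@n)
        out=np.maximum(l-.094,0)**2+np.maximum(t-.0375,0)**2; i=out.argmin()
        print(th,'clear',np.sqrt(out[i]).round(3),W[k][i].round(3))
```

```text
side0 arm ang [(np.float64(62.7), np.int64(118), array([0.492, 0.051, 0.123])), (np.float64(-115.8), np.int64(89), array([ 0.443, -0.048,  0.124]))]
60 clear 0.0 [0.483 0.099 0.221]
64.5 clear 0.0 [0.483 0.099 0.221]
68 clear 0.0 [0.522 0.081 0.222]
45 clear 0.0 [0.514 0.088 0.223]
30 clear 0.0 [0.525 0.076 0.222]
0 clear 0.01 [0.561 0.05  0.187]
-20 clear 0.036 [0.535 0.056 0.187]
scene0 arm ang [(np.float64(74.8), np.int64(62), array([0.478, 0.037, 0.118])), (np.float64(-122.5), np.int64(152), array([ 0.441, -0.04 ,  0.124]))]
60 clear 0.0 [0.543 0.063 0.223]
64.5 clear 0.0 [0.538 0.065 0.223]
68 clear 0.0 [0.534 0.068 0.222]
45 clear 0.0 [0.542 0.062 0.223]
30 clear 0.0 [0.542 0.062 0.223]
0 clear 0.012 [0.565 0.052 0.222]
-20 clear 0.041 [0.546 0.058 0.221]
```

Run:
```python
from h import *
C=np.array([.468,.003])
Ws=[]
for s in('side0','scene0'):
    c,im,d=load(s); W=cloud(c,d).reshape(-1,3); Ws.append(W[np.isfinite(W[:,0])])
W=np.vstack(Ws); q=W[:,:2]-C; r=np.linalg.norm(q,axis=1)
for zr in((.15,.18),(.18,.2),(.2,.215),(.215,.25),(.25,.35)):
    for th in(54.5,60,64.5,70,75):
        e=np.array([np.cos(np.radians(th)),np.sin(np.radians(th))]); n=np.array([-e[1],e[0]])
        k=(W[:,2]>zr[0])&(W[:,2]<zr[1])&(r<.25); Q=q[k]; l=Q@e; t=Q@n
        o=[]
        for a in(-.05,-.035,-.02,-.005,.01,.025,.04):
            m=(t>=a)&(t<a+.015)&(l>.02); o.append(np.sort(l[m])[3].round(3) if m.sum()>4 else None)
        print(zr,th,o)
```

```text
(0.15, 0.18) 54.5 [np.float64(0.091), np.float64(0.088), np.float64(0.086), np.float64(0.09), np.float64(0.097), np.float64(0.093), np.float64(0.09)]
(0.15, 0.18) 60 [np.float64(0.086), np.float64(0.085), np.float64(0.087), np.float64(0.096), np.float64(0.097), np.float64(0.095), np.float64(0.094)]
(0.15, 0.18) 64.5 [np.float64(0.082), np.float64(0.082), np.float64(0.089), np.float64(0.098), np.float64(0.097), np.float64(0.097), np.float64(0.098)]
(0.15, 0.18) 70 [np.float64(0.078), np.float64(0.082), np.float64(0.095), np.float64(0.098), np.float64(0.099), np.float64(0.101), np.float64(0.105)]
(0.15, 0.18) 75 [np.float64(0.075), np.float64(0.085), np.float64(0.098), np.float64(0.099), np.float64(0.101), np.float64(0.106), np.float64(0.112)]
(0.18, 0.2) 54.5 [np.float64(0.092), np.float64(0.086), np.float64(0.087), np.float64(0.093), np.float64(0.097), np.float64(0.093), np.float64(0.091)]
(0.18, 0.2) 60 [np.float64(0.084), np.float64(0.084), np.float64(0.088), np.float64(0.096), np.float64(0.097), np.float64(0.095), np.float64(0.095)]
(0.18, 0.2) 64.5 [np.float64(0.081), np.float64(
[... 1497 characters left out ...]
(0.086), np.float64(0.091), np.float64(0.098), np.float64(0.095), np.float64(0.096), np.float64(0.097)]
(0.215, 0.25) 70 [np.float64(0.08), np.float64(0.086), np.float64(0.094), np.float64(0.097), np.float64(0.097), np.float64(0.1), np.float64(0.103)]
(0.215, 0.25) 75 [np.float64(0.078), np.float64(0.087), np.float64(0.098), np.float64(0.097), np.float64(0.101), np.float64(0.104), np.float64(0.11)]
(0.25, 0.35) 54.5 [None, None, None, None, None, None, None]
(0.25, 0.35) 60 [None, None, None, None, None, None, None]
(0.25, 0.35) 64.5 [None, None, None, None, None, None, None]
(0.25, 0.35) 70 [None, None, None, None, None, None, None]
(0.25, 0.35) 75 [None, None, None, None, None, None, None]
```

Request:
apply_moves:
  series:
    - [[30.2,-14.8,0],[0,0,0]]
    - [[30.2,-14.8,0],[0,0,0]]
    - [[30.2,-14.8,0],[0,0,0]]
    - [[30.2,-14.8,0],[0,0,0]]
    - [[30.2,-14.8,0],[0,0,0]]
    - [[30.2,-14.8,0],[0,0,0]]
    - [[30.2,-14.8,0],[0,0,0]]
    - [[30.2,-14.8,0],[0,0,0]]
    - [[30.2,-14.8,0],[0,0,0]]

```text
t: 0.85
tool_pos: [0.4466, -0.3033, 0.4044]
orientation: [-3.064, -0.691, 0.001]
force: [1.3, -0.0, -0.3]
opening: 0.0931
gripper_force: 0.0
```

Request:
apply_moves:
  series:
    - [[0,0,0],[0,0,-0.1137]]
    - [[0,0,0],[0,0,-0.1137]]
    - [[0,0,0],[0,0,-0.1137]]
    - [[0,0,0],[0,0,-0.1137]]
    - [[0,0,0],[0,0,-0.1137]]
    - [[0,0,0],[0,0,-0.1137]]
    - [[0,0,0],[0,0,0]]
    - [[0,0,0],[0,0,0]]
    - [[0,0,0],[0,0,0]]

```text
t: 1.6
tool_pos: [0.4459, -0.3048, 0.4045]
orientation: [-2.66, -1.671, 0.0]
force: [-0.1, 0.3, -0.2]
opening: 0.0934
gripper_force: 0.0
```

Run:
```python
from h import *
s=robot.read_state(); print(s['tool_pos'],R.from_rotvec(s['orientation']).as_matrix().round(3),s['t'],s['force'],s['q'])
c,im,d=snap('wrist','w1'); W=cloud(c,d)
E=np.array(c['extrinsics']); print(-E[:3,:3].T@E[:3,3])
m=(W[...,2]>.131)&(W[...,2]<.145)&(abs(W[...,0]-.445)<.05)&(abs(W[...,1]+.305)<.05)
P=W[m]; print(len(P),P.min(0),P.max(0))
```

```text
[ 0.44585966 -0.30482776  0.40445984] [[ 0.434  0.901 -0.   ]
 [ 0.901 -0.434  0.   ]
 [ 0.    -0.    -1.   ]] 1.6 [-0.10964795  0.29604841 -0.17336281] [-6.94635674e-01 -3.12503254e-02  1.65572566e+00  1.07803356e-05
  1.51761443e+00 -2.45964469e-01]
[ 0.47674338 -0.24021995  0.38403109]
833 [ 0.43434241 -0.31623349  0.13105648] [ 0.45541224 -0.29498147  0.13790865]
```

View pics/w1.png

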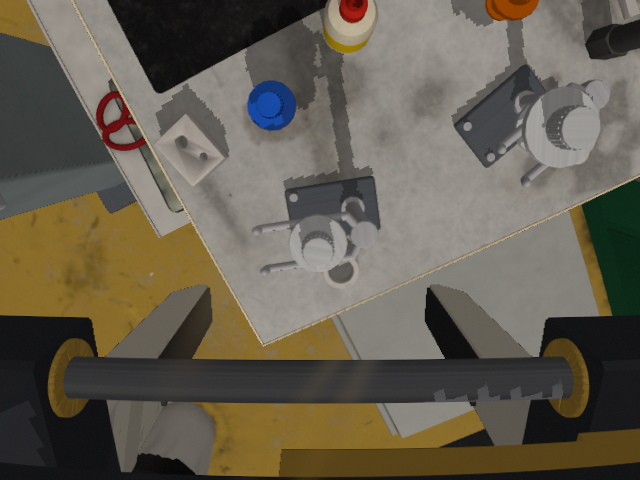

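The wrist view shows plug_small's knob at (319,248), the prong tips at (256,230) and (265,269), the post at (365,232), and the blue look-alike at (270,105). I'll work out the prong direction from these.

Run:
```python
from h import *
c,im,d=load('w1')
a=onz(c,256,230,.114);b=onz(c,265,269,.114);p=onz(c,365,232,.1105)
k=onz(c,319,248,.1365); mid=(a+b)/2
print(a,b,p,k,mid,'gap',np.linalg.norm(a-b),'tip->post',np.linalg.norm(p-mid))
for v in(mid-p,mid-k): print(np.degrees(np.arctan2(v[1],v[0])))
v=a-b;print('perp',np.degrees(np.arctan2(v[1],v[0]))+90)
W=cloud(c,d); m=(W[...,2]>.1)&(W[...,2]<.116)&(np.hypot(W[...,0]-.445,W[...,1]+.3055)<.05)&(np.hypot(W[...,0]-.445,W[...,1]+.3055)>.022)
print(cv2.minAreaRect((W[m][:,:2]*1000).astype(np.float32)))
```

```text
[ 0.41151107 -0.27950683  0.114     ] [ 0.4041796  -0.30649423  0.114     ] [ 0.47663853 -0.31336921  0.1105    ] [ 0.44679147 -0.30334845  0.1365    ] [ 0.40784533 -0.29300053  0.114     ] gap 0.027965524148571005 tip->post 0.07183061479873026
163.50673745951138
165.12039640043272
perp 164.8016763032973
((443.8812561035156, -305.6456298828125), (35.27232360839844, 84.03218841552734), 73.33657836914062)
```

Request:
apply_moves:
  series:
    - [[0,0,20],[0,0,0]]
    - [[0,0,20],[0,0,0]]
    - [[0,0,20],[0,0,0]]
    - [[0,0,15],[0,0,0]]
    - [[0,0,10],[0,0,0]]
    - [[0,0,8],[0,0,0]]
    - [[0,0,6],[0,0,0]]
    - [[0,0,0],[0,0,0]]
    - [[0,0,0],[0,0,0]]

```text
t: 2.4
tool_pos: [0.4461, -0.305, 0.3062]
orientation: [2.657, 1.676, 0.0]
force: [0.2, -0.4, 1.2]
opening: 0.093
gripper_force: 0.0
```

Request:
apply_moves:
  series:
    - [[0,0,0],[0,0,0]]
    - [[0,0,0],[0,0,0]]
    - [[0,0,0],[0,0,0]]
    - [[0,0,0],[0,0,0]]
    - [[0,0,0],[0,0,0]]
    - [[0,0,0],[0,0,0]]
    - [[0,0,0],[0,0,0]]
    - [[0,0,0],[0,0,0]]
    - [[0,0,0],[0,0,0]]
    - [[0,0,0],[0,0,0]]
    - [[0,0,0],[0,0,0]]
    - [[0,0,0],[0,0,0]]
  claw: 0.1
  newtons: 30

```text
t: 3.4
tool_pos: [0.4459, -0.3049, 0.3057]
orientation: [-2.657, -1.677, 0.0]
force: [-0.1, 0.5, 0.5]
opening: 0.0191
gripper_force: 30.0
```

Request:
apply_moves:
  series:
    - [[0,0,-5],[0,0,0]]
    - [[0,0,-5],[0,0,0]]
    - [[0,0,0],[0,0,0]]
    - [[0,0,0],[0,0,0]]

```text
t: 3.73
tool_pos: [0.4461, -0.305, 0.3164]
orientation: [2.656, 1.676, 0.001]
force: [-0.1, 0.4, -0.5]
opening: 0.0192
gripper_force: 30.0
```

Request:
apply_moves:
  series:
    - [[-1.6,-8.9,0],[0,0,0]]
    - [[-1.6,-8.9,0],[0,0,0]]
    - [[-1.6,-8.9,0],[0,0,0]]
    - [[-1.6,-8.9,0],[0,0,0]]
    - [[-1.6,-8.9,0],[0,0,0]]
    - [[-1.6,-8.9,0],[0,0,0]]
    - [[-1.6,-8.9,0],[0,0,0]]
    - [[-1.6,-8.9,0],[0,0,0]]
    - [[0,0,0],[0,0,0]]

```text
t: 4.48
tool_pos: [0.3747, -0.2854, 0.3157]
orientation: [-2.657, -1.676, 0.001]
force: [-0.0, -0.4, -0.4]
opening: 0.0192
gripper_force: 30.0
```

Run:
```python
from h import *
s=robot.read_state(); print(s['tool_pos'],s['opening'],s['force'])
c,im,d=snap('side','s1'); cv2.imwrite('pics/s1c.png',cv2.resize(im[250:420,200:400],None,fx=3,fy=3))
```

```text
[ 0.37474571 -0.28540654  0.3156552 ] 0.019237495930980085 [-0.04322747 -0.39062974 -0.37364854]
```

View pics/s1c.png

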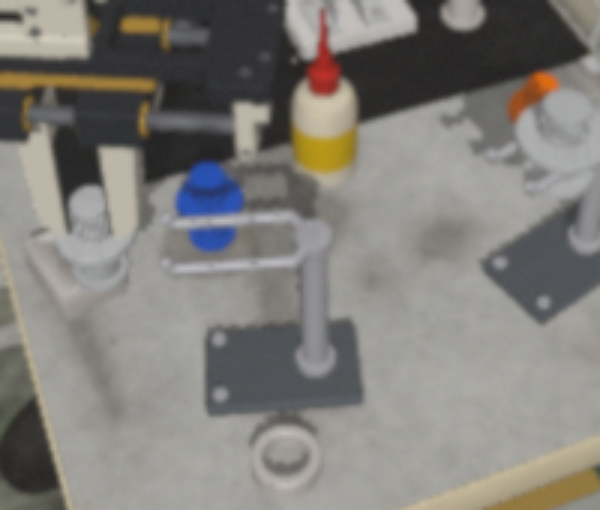

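Request:
apply_moves:
  series:
    - [[0,0,-30],[0,0,0]]
    - [[0,0,-30],[0,0,0]]
    - [[0,0,-30],[0,0,0]]
    - [[25,-5.2,0],[0,0,0]]
    - [[25,-5.2,0],[0,0,0]]
    - [[25,-5.2,0],[0,0,0]]
    - [[25,-5.2,0],[0,0,0]]
    - [[25,-5.2,0],[0,0,0]]
    - [[25,-5.2,0],[0,0,0]]
    - [[25,-5,0],[0,0,0]]
    - [[25,-5,0],[0,0,0]]
    - [[0,0,0],[0,0,0]]

```text
t: 5.53
tool_pos: [0.4258, -0.0843, 0.406]
orientation: [-2.653, -1.68, -0.003]
force: [0.2, 1.0, -1.1]
opening: 0.0192
gripper_force: 30.0
```

Request:
apply_moves:
  series:
    - [[0,0,0],[0,0,0]]
    - [[0,0,0],[0,0,0]]
    - [[0,0,0],[0,0,0]]

```text
t: 5.78
tool_pos: [0.425, -0.0883, 0.4057]
orientation: [2.657, 1.676, -0.0]
force: [-0.2, 0.4, -0.4]
opening: 0.0187
gripper_force: 30.0
```

Run:
```python
from h import *
s=robot.read_state(); print(s['tool_pos'],R.from_rotvec(s['orientation']).as_matrix().round(3),s['opening'],s['q'])
c,im,d=snap('wrist','w2')
c1,im1,d1=snap('side','s2')
W=cloud(c1,d1); p=s['tool_pos']
m=(np.hypot(W[...,0]-p[0],W[...,1]-p[1])<.03)&(W[...,2]<p[2]-.17)&(W[...,2]>.15); P=W[m]; print('plug',len(P),P.min(0),P.max(0))
```

```text
[ 0.42497779 -0.08828885  0.40573703] [[ 0.431  0.902 -0.   ]
 [ 0.902 -0.431 -0.   ]
 [-0.     0.    -1.   ]] 0.018657867844925007 [-3.22924008e-01 -3.35243987e-01  1.92043291e+00 -3.26934291e-04
  1.55636913e+00  1.22693683e-01]
plug 564 [ 0.40113464 -0.11124121  0.1803955 ] [ 0.45174776 -0.07878178  0.23571879]
```

View pics/w2.png

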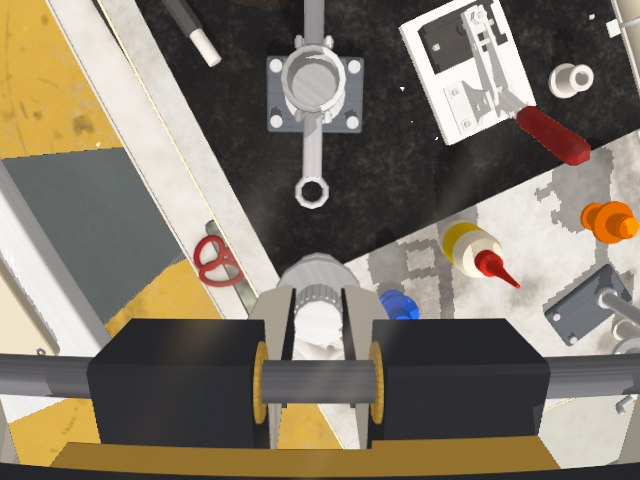

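The plug is held upright, with its foot at z 0.180. The coupler rim is at about (313,83) and its arms run straight up and down the image, so they line up with tool x. Next I'll fit the rim circle and the in-hand plug axis.

Run:
```python
from h import *
from scipy.optimize import least_squares
c,im,d=load('w2'); W=cloud(c,d)
def fit(P):
    f=lambda x:np.hypot(P[:,0]-x[0],P[:,1]-x[1])-x[2]
    r=least_squares(f,[*P[:,:2].mean(0),.02],loss='soft_l1',f_scale=.001); return r.x.round(4),np.abs(r.fun).mean().round(4)
m=(W[...,2]>.117)&(W[...,2]<.123)&(np.hypot(W[...,0]-.468,W[...,1]-.003)<.021); P=W[m]
print('rim pts',len(P),fit(P),((P.min(0)+P.max(0))/2),np.median(P[:,2]),P.max(0)-P.min(0))
# dark bore rim by image: outer contour of rim mask
mm=m.astype(np.uint8); cs,_=cv2.findContours(mm,cv2.RETR_EXTERNAL,cv2.CHAIN_APPROX_NONE); k=max(cs,key=cv2.contourArea)
(u,v),ax,an=cv2.fitEllipse(k); print((u,v),ax,onz(c,u,v,.12))
print('arm ring',onz(c,312,192,.126),'other',onz(c,314,5,.125))
T=np.array([.42498,-.08829])
m=(W[...,2]>.2)&(W[...,2]<.26)&(np.hypot(W[...,0]-T[0],W[...,1]-T[1])<.03); P=W[m]
print('inhand',len(P)); 
m2=m&(W[...,2]<.2165+.002)&(W[...,2]>.2165-.003); print('collar top',m2.sum(),W[m2].min(0) if m2.sum() else 0,W[m2].max(0) if m2.sum() else 0)
m2=m&(W[...,2]>.233); print('knob top',m2.sum(),fit(W[m2]),W[m2].min(0),W[m2].max(0))
z,_,ds=load('s2'); W=cloud(z,ds)
m=(W[...,2]>.2155-.0)&(W[...,2]<.2175+.001)&(np.hypot(W[...,0]-T[0],W[...,1]-T[1])<.03); print('side collar',m.sum(),fit(W[m]))
m=(W[...,2]>.182)&(W[...,2]<.206)&(np.hypot(W[...,0]-T[0],W[...,1]-T[1])<.03); P=W[m];print('side lower',m.sum())
for a,b in((.184,.188),(.191,.207)):
    k=(P[:,2]>a)&(P[:,2]<b); print(k.sum(),fit(P[k]))
```

```text
rim pts 1061 (array([0.4666, 0.0058, 0.0174]), np.float64(0.001)) [0.46665221 0.00312165 0.11958947] 0.11941947426276384 [0.03889497 0.04148339 0.00511551]
(314.1708984375, 79.49397277832031) (60.51607894897461, 65.94095611572266) [0.4669093  0.00541588 0.12      ]
arm ring [ 0.43633601 -0.05515893  0.126     ] other [0.48464408 0.0424663  0.125     ]
inhand 7605
collar top 1781 [ 0.40783562 -0.10902612  0.21354567] [ 0.44396172 -0.06939376  0.21845767]
knob top 4361 (array([ 0.4367, -0.0633,  0.0261]), np.float64(0.0034)) [ 0.40545354 -0.10014645  0.23300396] [ 0.4508334  -0.06951106  0.25998377]
side collar 105 (array([ 0.4275, -0.0868,  0.0183]), np.float64(0.0032))
side lower 164
35 (array([ 0.4258, -0.0904,  0.0134]), np.float64(0.0008))
75 (array([ 0.4261, -0.0903,  0.0098]), np.float64(0.0008))
```

Request:
apply_moves:
  series:
    - [[20,-0.5,0],[0,0,0]]
    - [[20,-0.5,0],[0,0,0]]
    - [[20,-0.5,0],[0,0,0]]
    - [[20,-0.5,0],[0,0,0]]
    - [[14,-0.5,0],[0,0,0]]
    - [[8.7,0,0],[0,0,0]]
    - [[0,0,0],[0,0,0]]
    - [[0,0,20],[0,0,0]]
    - [[0,0,20],[0,0,0]]
    - [[0,0,11],[0,0,0]]
    - [[0,0,0],[0,0,0]]
    - [[0,0,0],[0,0,0]]

```text
t: 6.88
tool_pos: [0.4666, 0.0056, 0.3544]
orientation: [-2.657, -1.675, 0.002]
force: [-0.4, -0.3, -0.4]
opening: 0.0193
gripper_force: 30.0
```

Run:
```python
from h import *
s=robot.read_state(); print(s['tool_pos'],s['force'])
ims=[]
for n,o in(('side','s3'),('scene','c3')):
    c,im,d=snap(n,o); u,v=proj(c,[.467,.0055,.13])[0].astype(int); ims.append(cv2.resize(im[v-50:v+50,u-55:u+55],None,fx=3.6,fy=3.6,interpolation=cv2.INTER_CUBIC))
cv2.imwrite('pics/c3c.png',np.hstack(ims))
```

```text
[0.46662651 0.00561729 0.35443623] [-0.36440305 -0.25824267 -0.37064029]
```

View pics/c3c.png

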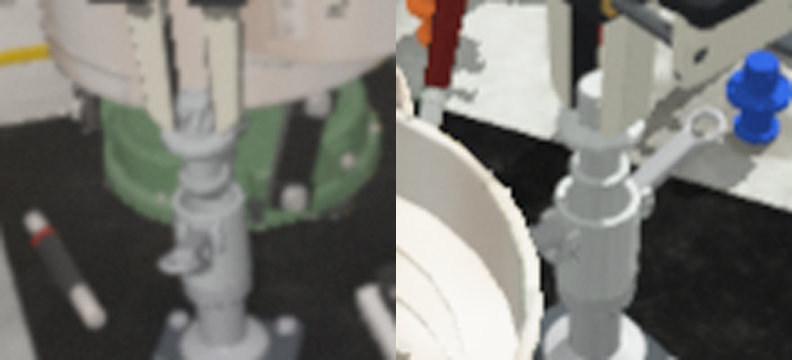

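In both views the foot sits over the rim, allowing for the perspective lean of the coupler. I'll insert it gently.

Request:
apply_moves:
  series:
    - [[0,0,4],[0,0,0]]
    - [[0,0,4],[0,0,0]]
    - [[0,0,4],[0,0,0]]
    - [[0,0,0],[0,0,0]]

```text
t: 7.32
tool_pos: [0.4667, 0.0063, 0.3419]
orientation: [-2.656, -1.677, 0.001]
force: [-0.5, 0.1, -1.5]
opening: 0.0194
gripper_force: 30.0
```

Request:
apply_moves:
  series:
    - [[0,0,4],[0,0,0]]
    - [[0,0,4],[0,0,0]]
    - [[0,0,4],[0,0,0]]
    - [[0,0,4],[0,0,0]]
    - [[0,0,4],[0,0,0]]
    - [[0,0,0],[0,0,0]]

```text
t: 7.82
tool_pos: [0.4666, 0.0063, 0.3216]
orientation: [-2.656, -1.676, 0.002]
force: [-0.9, 0.2, -1.4]
opening: 0.0192
gripper_force: 30.0
```

Foot is at about 0.096 with no resistance. I'll cover the last few millimetres until the collar touches.

Request:
apply_moves:
  series:
    - [[0,0,2],[0,0,0]]
    - [[0,0,2],[0,0,0]]
    - [[0,0,1],[0,0,0]]
    - [[0,0,1],[0,0,0]]
    - [[0,0,0],[0,0,0]]
    - [[0,0,0],[0,0,0]]

```text
t: 8.32
tool_pos: [0.467, 0.0062, 0.3168]
orientation: [2.657, 1.677, 0.0]
force: [0.1, -0.2, -2.3]
opening: 0.0193
gripper_force: 30.0
```

Request:
apply_moves:
  series:
    - [[0,0,0.7],[0,0,0]]
    - [[0,0,0],[0,0,0]]
    - [[0,0,0],[0,0,0]]

```text
t: 8.57
tool_pos: [0.467, 0.0063, 0.3161]
orientation: [2.657, 1.677, 0.0]
force: [0.5, -0.6, -1.4]
opening: 0.0187
gripper_force: 30.0
```

Request:
apply_moves:
  series:
    - [[0,0,0.8],[0,0,0]]
    - [[0,0,0],[0,0,0]]
    - [[0,0,0],[0,0,0]]

```text
t: 8.82
tool_pos: [0.467, 0.0062, 0.3153]
orientation: [2.657, 1.677, 0.0]
force: [0.7, -0.4, -1.1]
opening: 0.0194
gripper_force: 30.0
```

Request:
apply_moves:
  series:
    - [[0,0,0],[0,0,0]]
    - [[0,0,0],[0,0,0]]
    - [[0,0,0],[0,0,0]]
    - [[0,0,0],[0,0,0]]
    - [[0,0,0],[0,0,0]]
    - [[0,0,0],[0,0,0]]
    - [[0,0,-10],[0,0,0]]
    - [[0,0,-25],[0,0,0]]
    - [[0,0,-30],[0,0,0]]
    - [[0,0,-30],[0,0,0]]
    - [[0,0,0],[0,0,0]]
  claw: 1

```text
t: 9.73
tool_pos: [0.4682, 0.0061, 0.4179]
orientation: [2.651, 1.673, 0.013]
force: [0.1, 0.4, 1.3]
opening: 0.0881
gripper_force: 0.0
```

Run:
```python
from h import *
s=robot.read_state(); print(s['tool_pos'],s['q'],s['t'])
for n,o in(('side','s4'),('scene','c4'),('wrist','w4')):
    c,im,d=snap(n,o); W=cloud(c,d); h=np.hypot(W[...,0]-.467,W[...,1]-.006)
    m=(h<.007)&(W[...,2]>.1)&(W[...,2]<.19); print(n,m.sum(),np.percentile(W[m][:,2],[50,95]) if m.any() else '')
    m=(h<.012)&(W[...,2]>.142)&(W[...,2]<.15); print(W[m].min(0),W[m].max(0)) if m.any() else 0
    m=(h>.012)&(h<.019)&(W[...,2]>.1)&(W[...,2]<.14); print(n,'collar top',m.sum(),np.percentile(W[m][:,2],[10,50,90]) if m.any() else '')
```

```text
[0.46820651 0.00614807 0.41794558] [-9.64497207e-02 -2.44389830e-01  1.82484055e+00  4.13087043e-05
  1.55085778e+00  3.48325996e-01] 9.7333
side 22 [0.14620937 0.14743019]
[ 0.45913068 -0.0055105   0.14219885] [0.47736259 0.0120729  0.14748167]
side collar top 123 [0.11667531 0.12583233 0.13453894]
scene 45 [0.14710917 0.14869103]
[ 0.45524973 -0.0048881   0.1420238 ] [0.47633255 0.01685905 0.14963342]
scene collar top 220 [0.11113462 0.12674381 0.1289764 ]
wrist 386 [0.14558418 0.14659588]
[ 0.45609712 -0.00510125  0.14210273] [0.47657907 0.01565489 0.14716206]
wrist collar top 1329 [0.12435718 0.12552558 0.12638283]
```

The plug is home, with its knob top at 0.146. The gripper body would hit the bowl if it were centred along the arms. So I'll press both arms together from a position offset about 15 mm away from the bowl and leaning slightly. First I'll lift and turn 90°.

Request:
apply_moves:
  series:
    - [[-20,0,-20],[0,0,0]]
    - [[0,0,-20],[0,0,0]]
    - [[0,0,0],[0,0,-0.12]]
    - [[0,0,0],[0,0,-0.12]]
    - [[0,0,0],[0,0,-0.12]]
    - [[0,0,0],[0,0,-0.12]]
    - [[0,0,0],[0,0,-0.12]]
    - [[0,0,0],[0,0,-0.12]]
    - [[0,0,0],[0,0,-0.12]]
    - [[0,0,0],[0,0,-0.12]]
    - [[0,0,0],[0,0,-0.12]]
    - [[0,0,0],[0,0,-0.12]]

```text
t: 10.88
tool_pos: [0.458, -0.0118, 0.4484]
orientation: [-1.236, -2.885, 0.001]
force: [-0.1, -0.0, 0.1]
opening: 0.0932
gripper_force: 0.0
```

Request:
apply_moves:
  series:
    - [[0,0,0],[0,0,-0.12]]
    - [[0,0,0],[0,0,-0.12]]
    - [[0,0,0],[0,0,-0.11]]
    - [[0,0,0],[0,0,0]]
    - [[0,0,0],[0,-0.085,0]]
    - [[0,0,0],[0,-0.085,0]]
    - [[0,0,0],[0,0,0]]
    - [[0,0,0],[0,0,0]]
    - [[0,0,0],[0,0,0]]

```text
t: 11.63
tool_pos: [0.458, -0.0117, 0.4497]
orientation: [0.689, 2.898, -0.058]
force: [-0.5, 0.0, -1.4]
opening: 0.093
gripper_force: 0.0
```

```bash
cat >> h.py <<'E'
C=np.array([.4665,.0055,0]); TH=np.radians(64.5); e=np.array([np.cos(TH),np.sin(TH),0]); n=np.array([-e[1],e[0],0])
def st():
    s=robot.read_state(); M=R.from_rotvec(s['orientation']).as_matrix(); tip=s['tool_pos']+.186*M[:,2]
    q=tip-C; print('t',round(s['t'],2),'tip e,n,z',(q@e).round(4),(q@n).round(4),tip[2].round(4),'F',s['force'].round(1),'open',round(s['opening'],4)); return s,M,tip
def go(ce,cn,z):
    s,M,tip=st(); g=C+ce*e+cn*n+np.array([0,0,z]); print('tool shift mm',(M.T@(g-tip)*1000).round(1),'yaw',np.degrees(np.arctan2(M[1,1],M[0,1])).round(2))
E
python3 -c "
from h import *
go(-.015,.004,.145)
s=robot.read_state();print(s['q'])
W=cloud(*[load('w2')[i] for i in (0,2)]);q=W-C
m=(W[...,2]>.112)&(W[...,2]<.14)&(q@e<-.03)&(q@e>-.09)&(abs(q@n)<.015)
P=q[m];k=P@e;print('arm b n-offset',np.polyfit(k,P@n,1),(k.min()),np.mean(P@n))
k=(q@e>-.055);"
```

```text
t 11.63 tip e,n,z -0.0198 -0.0306 0.2663 F [-0.5  0.  -1.4] open 0.093
tool shift mm [ 54.3   4.1 113.8] yaw 63.24
[-0.113325   -0.35869745  1.86410491 -0.05768535  1.48000891 -1.21635042]
arm b n-offset [-0.01657639  0.00012676] -0.07750280473141904 0.0010037178689309074
```

Request:
apply_moves:
  series:
    - [[18,1.4,0],[0,0,0]]
    - [[18,1.4,0],[0,0,0]]
    - [[18,1.3,0],[0,0,0]]
    - [[0,0,0],[0,0,0]]
    - [[0,0,25],[0,0,0]]
    - [[0,0,25],[0,0,0]]
    - [[0,0,25],[0,0,0]]
    - [[0,0,20],[0,0,0]]
    - [[0,0,15],[0,0,0]]
    - [[0,0,0],[0,0,0]]
    - [[0,0,0],[0,0,0]]

```text
t: 12.55
tool_pos: [0.4292, 0.0071, 0.332]
orientation: [0.689, 2.898, -0.059]
force: [-0.8, 0.0, -0.3]
opening: 0.0931
gripper_force: 0.0
```

```bash
python3 -c "
from h import *
go(-.015,.004,.11)
ims=[]
for n_ in('side','scene'):
    c,im,d=snap(n_); u,v=proj(c,[.467,.0055,.16])[0].astype(int); ims.append(cv2.resize(im[v-70:v+70,u-70:u+70],(400,400),interpolation=cv2.INTER_CUBIC))
cv2.imwrite('pics/p5.png',np.hstack(ims))"
```

```text
t 12.55 tip e,n,z -0.0154 0.0035 0.1486 F [-0.8  0.  -0.3] open 0.0931
tool shift mm [ 6.9  0.4 38. ] yaw 63.26
```

View pics/p5.png

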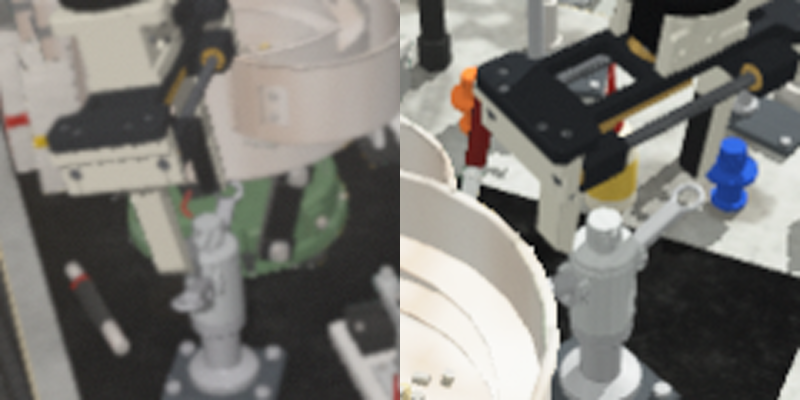

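Scene half: the finger tips are at about (705,170) and (555,250), above the arm ends at (690,195) and (565,285). I'll check the side half, where the finger looks left of the arm, by projection.

```bash
python3 -c "
from h import *
s,M,tip=st()
for n_ in('side','scene'):
    c=robot.calibration(n_); o=proj(c,[.467,.0055,.16])[0].astype(int)-70
    off=0 if n_=='side' else 400
    for nm,p in (('fin-',tip-.055*M[:,1]),('fin+',tip+.055*M[:,1]),('armb tip',C-.066*e+[0,0,.126]),('arma tip',C+.066*e+[0,0,.126]),('knob',C+[0,0,.146])):
        print(n_,nm,((proj(c,p)[0]-o)*400/140+[off,0]).round(0))
c,im,d=snap('side');W=cloud(c,d);q=W-C
a=q@e;b=q@n
m=(a<-.04)&(a>-.09)&(abs(b)<.04)&(W[...,2]>.145)&(W[...,2]<.19);P=W[m];print(m.sum(),'finger- e',(a[m]).min(),a[m].max(),'n',b[m].min(),b[m].max(),P[:,2].min())
"
```

```text
t 12.65 tip e,n,z -0.0148 0.0023 0.1506 F [0.5 0.3 0.4] open 0.093
side fin- [175. 273.]
side fin+ [211. 182.]
side armb tip [186. 300.]
side arma tip [223. 193.]
side knob [203. 219.]
scene fin- [693. 167.]
scene fin+ [550. 246.]
scene armb tip [683. 198.]
scene arma tip [514. 298.]
scene knob [602. 220.]
201 finger- e -0.08050124793081956 -0.062125021266961206 n -0.007723747320009663 0.016670961578644148 0.1501032696086457
```

Request:
apply_moves:
  series:
    - [[1.0,0,6],[0,0,0]]
    - [[1.0,0,6],[0,0,0]]
    - [[1.0,0,6],[0,0,0]]
    - [[1.0,0,6],[0,0,0]]
    - [[1.0,0,6],[0,0,0]]
    - [[0,0,0],[0,0,0]]

```text
t: 13.2
tool_pos: [0.4291, 0.0073, 0.3011]
orientation: [0.687, 2.896, -0.059]
force: [0.0, -0.9, -0.4]
opening: 0.0933
gripper_force: 0.5
```

Request:
apply_moves:
  series:
    - [[0.9,0,5],[0,0,0]]
    - [[0.9,0,5],[0,0,0]]
    - [[0.9,0,5],[0,0,0]]
    - [[0,0,0],[0,0,0]]

```text
t: 13.53
tool_pos: [0.4295, 0.0073, 0.2871]
orientation: [0.687, 2.894, -0.059]
force: [1.7, -1.8, 0.8]
opening: 0.093
gripper_force: 8.8
```

```bash
python3 -c "
from h import *
go(-.015,.003,.08); print(robot.read_state()['wrist_torque'])"
```

```text
t 13.53 tip e,n,z -0.0149 0.0026 0.1038 F [ 1.7 -1.8  0.8] open 0.093
tool shift mm [ 4.4 -0.1 23.3] yaw 63.31
[-0.12515004 -0.32633451 -0.19987995]
```

Request:
apply_moves:
  series:
    - [[0.7,0,4],[0,0,0]]
    - [[0.7,0,4],[0,0,0]]
    - [[0.7,0,4],[0,0,0]]
    - [[0,0,0],[0,0,0]]

```text
t: 13.87
tool_pos: [0.4291, 0.0077, 0.2739]
orientation: [0.686, 2.896, -0.058]
force: [2.7, 2.5, -0.9]
opening: 0.0935
gripper_force: 1.8
```

Request:
apply_moves:
  series:
    - [[0.7,0,4],[0,0,0]]
    - [[0.7,0,4],[0,0,0]]
    - [[0.7,0,4],[0,0,0]]
    - [[0,0,0],[0,0,0]]

```text
t: 14.2
tool_pos: [0.4287, 0.0074, 0.2614]
orientation: [0.687, 2.897, -0.059]
force: [0.8, 1.4, -0.8]
opening: 0.0929
gripper_force: 1.1
```

```bash
python3 -c "
from h import *
go(-.018,.003,.078); print(robot.read_state()['wrist_torque'])
c,im,d=snap('side'); u,v=proj(c,[.467,.0055,.11])[0].astype(int); a=cv2.resize(im[v-50:v+50,u-50:u+50],(400,400),interpolation=cv2.INTER_CUBIC)
c,im,d=snap('scene'); u,v=proj(c,[.467,.0055,.11])[0].astype(int); b=cv2.resize(im[v-50:v+50,u-50:u+50],(400,400),interpolation=cv2.INTER_CUBIC)
cv2.imwrite('pics/p6.png',np.hstack([a,b]))"
```

```text
t 14.2 tip e,n,z -0.0153 0.0038 0.078 F [ 0.8  1.4 -0.8] open 0.0929
tool shift mm [-0.8 -2.7  0.1] yaw 63.32
[ 0.28521499 -0.29812408  0.01101655]
```

View pics/p6.png

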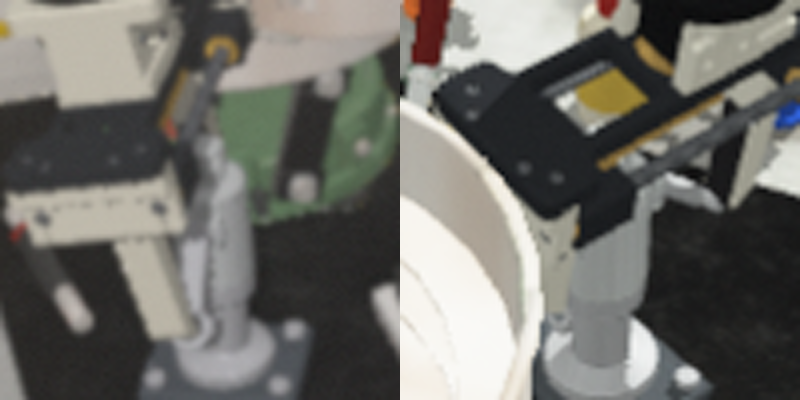

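The side half shows arm b swung down under the finger, with its ring at (200,335). In the scene half arm b is still partly outward at (690,190), and arm a is hidden behind its finger. Next I'll seat arm a by shifting along −y.

Request:
apply_moves:
  series:
    - [[0,-1.5,0],[0,0,0]]
    - [[0,-1.5,0],[0,0,0]]
    - [[0,0,0],[0,0,0]]

```text
t: 14.55
tool_pos: [0.428, 0.0062, 0.2618]
orientation: [0.686, 2.895, -0.051]
force: [12.8, 16.5, -12.5]
opening: 0.0931
gripper_force: 9.7
```

Request:
apply_moves:
  series:
    - [[0,-0.7,0],[0,0,0]]
    - [[0,-0.7,0],[0,0,0]]
    - [[0,0,0],[0,0,0]]

```text
t: 14.8
tool_pos: [0.4277, 0.0058, 0.2617]
orientation: [0.686, 2.895, -0.048]
force: [18.7, 22.2, -17.2]
opening: 0.0932
gripper_force: 13.7
```

```bash
python3 -c "
from h import *
go(-.018,.003,.078)"
```

```text
t 14.8 tip e,n,z -0.0158 0.0038 0.0784 F [ 18.7  22.2 -17.2] open 0.0932
tool shift mm [-0.7 -2.2  0.5] yaw 63.39
```

Pushing further only raises the force, so arm a is on its stop. I'll back off, lift, close the fingers and move outside arm b.

Request:
apply_moves:
  series:
    - [[0,4,0],[0,0,0]]
    - [[0,0,0],[0,0,0]]
    - [[-1.7,0,-10],[0,0,0]]
    - [[-3.4,0,-20],[0,0,0]]
    - [[-3.4,0,-20],[0,0,0]]
    - [[-3.4,0,-20],[0,0,0]]
    - [[-3.4,0,-20],[0,0,0]]
    - [[-1.7,0,-10],[0,0,0]]
    - [[0,0,0],[0,0,0]]
    - [[0,0,0],[0,0,0]]

```text
t: 15.63
tool_pos: [0.4289, 0.0069, 0.3642]
orientation: [0.687, 2.894, -0.059]
force: [-0.7, 1.2, -0.6]
opening: 0.0929
gripper_force: 0.0
```

Request:
apply_moves:
  series:
    - [[0,-26,0],[0,0,0]]
    - [[0,-26,0],[0,0,0]]
    - [[0,-26,0],[0,0,0]]
    - [[0,0,0],[0,0,0]]
    - [[0,0,0],[0,0,0]]
    - [[0,0,0],[0,0,0]]
    - [[0,0,0],[0,0,0]]
    - [[0,0,0],[0,0,0]]
    - [[0,0,0],[0,0,0]]
    - [[0,0,0],[0,0,0]]
  claw: 0
  newtons: 20

```text
t: 16.47
tool_pos: [0.394, -0.062, 0.364]
orientation: [0.685, 2.896, -0.058]
force: [0.4, 0.5, 0.7]
opening: 0.0311
gripper_force: 0.0
```

```bash
cat > arms.py <<'E'
from h import *
go(-.095,.002,.065)
for n_ in('side','scene','wrist'):
    c,im,d=snap(n_);W=cloud(c,d);q=W-C;a=q@e;b=q@n;z=W[...,2]
    for sg,nm in((1,'a'),(-1,'b')):
        m=(sg*a>.0225)&(sg*a<.09)&(abs(b)<.0075)&(z>.04)&(z<.135)
        P=np.c_[sg*a[m],z[m]]; print(n_,nm,len(P),[(round(float(np.max(P[(P[:,1]>z0)&(P[:,1]<z0+.012),0],initial=0)),4)) for z0 in np.arange(.04,.13,.012)])
E
python3 arms.py
```

```text
t 16.47 tip e,n,z -0.0928 0.0049 0.1807 F [0.4 0.5 0.7] open 0.0311
tool shift mm [ 16.6  -2.2 114.5] yaw 63.39
side a 0 [0.0, 0.0, 0.0, 0.0, 0.0, 0.0, 0.0, 0.0]
side b 171 [0.0, 0.0, 0.0674, 0.0639, 0.056, 0.0437, 0.029, 0.0233]
scene a 170 [0.0, 0.0278, 0.0299, 0.0305, 0.0311, 0.0304, 0.0293, 0.0]
scene b 63 [0.0, 0.0, 0.0, 0.0662, 0.0545, 0.0437, 0.0315, 0.0]
wrist a 197 [0.0, 0.028, 0.0297, 0.0295, 0.0276, 0.0303, 0.0271, 0.0]
wrist b 1542 [0.0, 0.0, 0.0668, 0.0647, 0.0547, 0.0418, 0.029, 0.0]
```

Arm a is fully down, with its outer face vertical at 0.030. Arm b is at about 45°. I'll lower outside it and push in.

Request:
apply_moves:
  series:
    - [[0,-1,0],[0,0,0]]
    - [[3.4,0,24],[0,0,0]]
    - [[3.4,0,24],[0,0,0]]
    - [[3.4,0,24],[0,0,0]]
    - [[3.4,0,24],[0,0,0]]
    - [[3,0,18.5],[0,0,0]]
    - [[0,0,0],[0,0,0]]
    - [[0,0,0],[0,0,0]]

```text
t: 17.28
tool_pos: [0.3956, -0.0647, 0.2478]
orientation: [0.687, 2.898, -0.058]
force: [-1.0, -0.4, 1.6]
opening: 0.0003
gripper_force: 0.0
```

Request:
apply_moves:
  series:
    - [[0,6,0],[0,0,0]]
    - [[0,6,0],[0,0,0]]
    - [[0,6,0],[0,0,0]]
    - [[0,6,0],[0,0,0]]
    - [[0,6,0],[0,0,0]]
    - [[0,6,0],[0,0,0]]
    - [[0,0,0],[0,0,0]]

```text
t: 17.87
tool_pos: [0.4127, -0.0317, 0.2486]
orientation: [0.685, 2.896, -0.058]
force: [-0.0, -0.3, -0.3]
opening: 0.0003
gripper_force: 0.0
```

```bash
python3 -c "
from h import *
go(-.047,.002,.065)"
```

```text
t 17.87 tip e,n,z -0.0573 0.0011 0.0652 F [-0.  -0.3 -0.3] open 0.0003
tool shift mm [ 1.1 10.3  0.1] yaw 63.38
```

Request:
apply_moves:
  series:
    - [[0,3,0],[0,0,0]]
    - [[0,3,0],[0,0,0]]
    - [[0,3,0],[0,0,0]]
    - [[0,0,0],[0,0,0]]

```text
t: 18.2
tool_pos: [0.4164, -0.0242, 0.2484]
orientation: [0.686, 2.896, -0.058]
force: [-0.6, -0.6, -1.0]
opening: 0.0007
gripper_force: 0.1
```

Request:
apply_moves:
  series:
    - [[0,1,0],[0,0,0]]
    - [[0,1,0],[0,0,0]]
    - [[0,0,0],[0,0,0]]

```text
t: 18.45
tool_pos: [0.4172, -0.0228, 0.2484]
orientation: [0.687, 2.895, -0.059]
force: [-0.6, 0.4, 0.1]
opening: 0.0005
gripper_force: 0.5
```

Request:
apply_moves:
  series:
    - [[0,1.5,0],[0,0,0]]
    - [[0,1,0],[0,0,0]]
    - [[0,0,0],[0,0,0]]

```text
t: 18.7
tool_pos: [0.4183, -0.0205, 0.2484]
orientation: [0.687, 2.895, -0.059]
force: [-0.1, -0.9, -1.4]
opening: 0.0004
gripper_force: 0.9
```

Request:
apply_moves:
  series:
    - [[0,1,0],[0,0,0]]
    - [[0,0,0],[0,0,0]]
    - [[0,0,0],[0,0,0]]

```text
t: 18.95
tool_pos: [0.4185, -0.0202, 0.2484]
orientation: [0.687, 2.896, -0.061]
force: [-4.5, -7.1, 1.2]
opening: 0.0008
gripper_force: 3.8
```

```bash
python3 arms.py
```

```text
t 18.95 tip e,n,z -0.0448 0.0008 0.065 F [-4.5 -7.1  1.2] open 0.0008
tool shift mm [  0.1 -50.2   0.1] yaw 63.31
side a 0 [0.0, 0.0, 0.0, 0.0, 0.0, 0.0, 0.0, 0.0]
side b 237 [0.0, 0.0, 0.0615, 0.0629, 0.0637, 0.0631, 0.0636, 0.0578]
scene a 166 [0.0, 0.0275, 0.0297, 0.0303, 0.0305, 0.0305, 0.0289, 0.0]
scene b 65 [0.0, 0.0292, 0.0292, 0.0323, 0.0314, 0.0, 0.0301, 0.0286]
wrist a 857 [0.0, 0.0281, 0.0295, 0.03, 0.0299, 0.0, 0.0252, 0.0]
wrist b 366 [0.0, 0.0296, 0.0297, 0.0289, 0.0, 0.0, 0.0, 0.0463]
```

The force is now rising against arm b's stop. I'll give it one firmer nudge, then retreat.

Request:
apply_moves:
  series:
    - [[0,1,0],[0,0,0]]
    - [[0,1,0],[0,0,0]]
    - [[0,0,0],[0,0,0]]
    - [[0,0,0],[0,0,0]]

```text
t: 19.43
tool_pos: [0.4189, -0.0195, 0.2482]
orientation: [0.687, 2.897, -0.066]
force: [-9.5, -16.0, 4.5]
opening: 0.0005
gripper_force: 9.6
```

Request:
apply_moves:
  series:
    - [[0,-8,0],[0,0,0]]
    - [[0,-15,0],[0,0,0]]
    - [[0,-20,0],[0,0,0]]
    - [[-3.4,0,-24],[0,0,0]]
    - [[-3.4,0,-24],[0,0,0]]
    - [[-3.4,0,-24],[0,0,0]]
    - [[-3.4,0,-24],[0,0,0]]
    - [[-3.4,0,-24],[0,0,0]]
    - [[0,-30,0],[0,0,0]]
    - [[0,-30,0],[0,0,0]]
    - [[0,0,0],[0,0,0]]
    - [[0,0,0],[0,0,0]]

```text
t: 20.43
tool_pos: [0.37, -0.1093, 0.37]
orientation: [0.691, 2.893, -0.058]
force: [0.3, -1.0, 0.2]
opening: 0.0007
gripper_force: 0.0
```

```bash
python3 arms.py
python3 - <<'E'
from h import *
ims=[]
for n_ in('side','scene'):
    c,im,d=snap(n_); u,v=proj(c,[.467,.0055,.10])[0].astype(int)
    W=cloud(c,d);m=(np.hypot(W[...,0]-.467,W[...,1]-.0055)<.007)&(W[...,2]>.1)&(W[...,2]<.19);print('knob top',np.median(W[m][:,2]))
    ims.append(cv2.resize(im[v-40:v+40,u-40:u+40],(400,300+100),interpolation=cv2.INTER_CUBIC))
    P=W[(np.hypot(W[...,0]-.62,W[...,1]+.304)<.03)&(W[...,2]>.131)&(W[...,2]<.15)]; print('large',len(P),P.min(0),P.max(0))
cv2.imwrite('pics/p7.png',np.hstack(ims))
E
```

```text
t 20.43 tip e,n,z -0.1458 0.006 0.1868 F [ 0.3 -1.   0.2] open 0.0007
tool shift mm [ 18.   50.7 120.5] yaw 63.14
side a 0 [0.0, 0.0, 0.0, 0.0, 0.0, 0.0, 0.0, 0.0]
side b 146 [0.0, 0.0289, 0.0304, 0.0317, 0.031, 0.0315, 0.0272, 0.0236]
scene a 171 [0.0, 0.0277, 0.0297, 0.0302, 0.0303, 0.031, 0.0292, 0.0]
scene b 41 [0.0, 0.0271, 0.0304, 0.0295, 0.0291, 0.0, 0.0293, 0.0]
wrist a 13 [0.0, 0.0, 0.0, 0.0, 0.0, 0.0304, 0.0268, 0.0]
wrist b 1052 [0.0277, 0.0288, 0.0303, 0.0304, 0.0298, 0.0299, 0.0273, 0.0]
knob top 0.14626017250990447
large 203 [ 0.60884931 -0.31833867  0.13102445] [ 0.63499621 -0.29222096  0.13985438]
knob top 0.146765094617898
large 81 [ 0.60632717 -0.31865886  0.13138172] [ 0.63224299 -0.28986065  0.14067141]
```

View pics/p7.png

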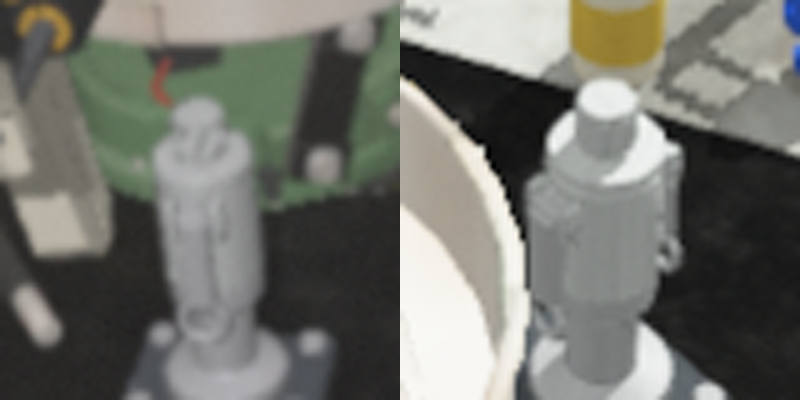

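The plug is seated on the rim with its knob at (605,100), and both arms lie down along the body at (545,250) and (670,215). The robot is clear, so I'm handing in.

```bash
python3 -c "
from plant import robot
print(robot.close_job())"
```

```text
the job is handed in; nothing more can be done
None
```

The small plug is fully home in the coupler, both cam arms lie down along its body, and the large plug still hangs on its hook. The arms started down together, but each was pushed onto its stop separately, because the gripper could not be centred over the coupler beside the bowl. The job is handed in, and no verdict was shown.

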